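Take the charged battery pack off its charger

ROBOT

A 6-joint arm with a two-finger parallel gripper is mounted at the origin on the work surface. World frame = base frame: x ahead of the robot, y to its left, z up, the work surface at z = 0. Lengths are in mm, angles in degrees, forces in N, time in s.
With the tool pointing down it reaches from about 300 to 850 mm from the base axis. Payload 4.2 kg.
Tool frame: the origin (TCP) lies midway between the tips of the shut fingers; the grasp point (between the pads) lies 19 mm behind it; y points along the fingers, z is the direction in which the jaws open and shut, and the axes are right-handed (so a half turn about y gives the same grasp; the last joint's range is limited). The gripper opens to 91 mm and grips with 3 to 60 N. Pads are 32 mm wide; open, the fingers measure 118 mm over their backs; the gripper's body (76 mm by 178 mm) begins 60 mm behind the grasp point.
Start: joints at [74.427, 18.312, 89.639, -0, 72.044, -1.146], TCP at [143.261, 556.884, 213.976] pointing down, gripper open.
Joint ranges: [-177.97, 177.97], [-48.28, 115.42], [12.27, 149.76], [-77.06, 257.06], [2.81, 150.46], [-146.56, 146.56]. Speed limits (degrees/s): [147.25, 147.25, 180, 180, 180, 180].

INTERFACE

Orientations are given as [roll, pitch, yaw] about the fixed x, y, z axes, in that order (R = Rz(yaw) Ry(pitch) Rx(roll)).
In Python, from workcell import env gives the robot as it stands.
- The arm moves only by the shell command python3 -m handwheel 'ROWS' [FORCE]. ROWS is JSON, a list of rows, each a list of 3 entries, a list of its own where there are three numbers: the opening, from 0 (shut) to 1 (fully open), then the shift along the tool's x, y, z in mm, then the turn, a rotation vector about the tool's x, y, z in degrees. A call has exactly 10 rows; each row shifts and turns the commanded pose from where the row before left it, along the tool's axes as they then stand; what a row does not reach is not made up. A row lasts 1/12 s, in which the tool goes at most 41.7 mm and 7.16 degrees, less where a joint would pass 70% of its speed; a pose out of reach is approached as far as the arm can. A call is refused whole if a number of a shift passes 41.7 or a number of a turn 7.16, either way. A call with a gripper value outside its range is refused whole. The fingers move at their own pace and stop on an object; FORCE is the grip in N (left out, the last holds). Time passes only in rows, so rows that do not move let the fingers close, or fill a call up. It gives the time, the measured TCP pose, the force and the opening at its end, in the units of the state.
- env.state(): the state, without advancing time (a new reading comes with each control period).
- env.grab_frame(name): name is "side" or "top" or "wrist"; returns the picture (480x640x3 uint8, red, green, blue); there is no depth.
- env.camera_info(name): a dict with "fx", "fy", "cx", "cy" (pixels), "camera_from_world" (4x4, takes a point from world to camera coordinates); the wrist camera has in their place "mount" (4x4, takes a point from camera to tool coordinates, whose origin is the TCP and whose axes are the tool frame's). Camera axes: x right, y down, z forward; pixel columns grow to the right and rows downward; lengths in mm; the calibration is good to about 2 mm. A picture is of the moment at which its call begins: read the wrist's pose just before it. camera_info takes no time and is no camera call.
- env.job_done(): hands the job in, once; it reports no verdict.
Trained networks look in the newest picture that a camera, given by its name, has taken for a name from the list of things; names that differ only in an ending like _2 or _b are one class to them, and where a whole thing is asked for, a point or a joint stands for the part that bears it (a point fixed in the world has none). Each returns a list of dicts, best first, with "p" (0 to 1); they miss things now and then, are a little off and sometimes report something else, mostly with a low value. They report only what shows in the picture. A call takes as long as a camera call. They do not tell look-alikes from the thing itself.
- env.masks_of(camera, label): "region" (480x640 bool, what is visible of it) and "location" ([column, row] in pixels, amid what is visible of it).
The state is a dict: "time_s": time; "qpos": joint angles; "qvel": joint speeds; "effort": joint torques, N m; "ee_pos": TCP position; "ee_rot": TCP orientation; "force": force on the tool from outside, world axes, zero at the start; "torque": the same for the moment, N m; "gripper_width": finger opening in mm.
Only numpy, scipy, OpenCV 4.12 (cv2) and the standard library are available. Lean on these libraries where they do the work, as an engineer would, in place of code of your own. Each camera call takes 0.05 s, during which the arm holds its last target.

TASK

The large battery pack for the grinder is charged: squeeze its sprung release tab in, keep it squeezed while you lift the pack straight up out of its charger, and stand the pack upright in the empty steel tray, letting go only once it is down. Leave the smaller pack latched in its own charger.

Things in the scene. Friction and masses are not known exactly. Their poses are not given: they have to be found in the camera images.
- large_center (a point): Centre (half-way up) of the large black battery pack, the taller and longer of two in grey chargers: 84 mm along x, 40 along y, 95 tall, under 0.8 kg. A ribbed grey release tab, 30 mm wide, is centred on its +y side; its pad, 40 to 86 mm above the pack's underside, stands 12 mm proud (outer face 32 mm from the centre plane). The pack's underside is 8 mm above the table, the fixed charger's rim 40 mm.
- large_tab (a joint): How far the large pack's tab is pressed inward (towards its -y), m: 0 at rest, 0.010 fully in; spring 2 N to 7 N. Its hook, low in the charger, is under a lip and holds the pack down until pressed about 9 mm. Pinching pad and opposite side from above (52 mm apart at rest, 42 pressed), 60 to 75 mm above the underside, presses and grips at once. The pack has 2.5 mm play in the charger.
- tray_in (a point): Centre of the inner floor, 3 mm above the table, of the empty shallow steel tray: fixed, outside 200 mm along its x and 160 mm along its y, walls 3 mm thick, rim 18 mm above the table.
- small_center (a point): Centre (half-way up) of the smaller black battery pack, which stays latched in the other charger: 60 mm along x, 40 mm along y, 64 mm tall, with the same kind of tab on its +y side. Its top stands 72 mm above the table.
Not all that is in view belongs to the job. Leave any turquoise look-alike of the part that bears large_center alone.

How it is judged (in metres and radians):
On the way, in this order (a step that is already met when the one before it is completed fails the run):
1. the large pack's tab is pressed in (more than 7 mm) while the pack still stands in its charger (value of joint large_tab above 0.007 m and distance of large_center from where it was at the start of the episode below 0.012 m), for 0.1 s.
2. the large pack is lifted clear of its charger (its centre more than 105 mm above the table) (height (world z) of large_center above 0.105 m), for 0.1 s.
3. the large pack is lowered into the tray, within 12 mm of standing on its floor, still held with the tab squeezed (more than 4 mm) (x of large_center in the frame of tray_in between -0.085 and 0.085 m and y of large_center in the frame of tray_in between -0.065 and 0.065 m and z of large_center in the frame of tray_in below 0.0595 m and value of joint large_tab above 0.004 m), for 0.1 s.
At the end, for the whole second after the job is handed in: The large pack stands upright (within 10 degrees) and at rest on the floor of the steel tray, its centre within 85 mm along x and 65 mm along y of the tray's centre, tab sprung out again (less than 3 mm in); the smaller pack has stayed in its charger (moved less than 12 mm) (x of large_center in the frame of tray_in between -0.085 and 0.085 m and y of large_center in the frame of tray_in between -0.065 and 0.065 m and z of large_center in the frame of tray_in between 0.042 and 0.054 m and angle between large_center's own z axis and vertical below 0.17 rad and value of joint large_tab below 0.003 m and distance of small_center from where it was at the start of the episode below 0.012 m); the robot touches nothing.
It fails at once if the smaller pack is pulled out of its charger (moved more than 25 mm) (distance of small_center from where it was at the start of the episode above 0.025 m).
It also fails if it takes over 40 s, if anything falls off the work surface, if the arm or the gripper's body presses on something with over 40 N, if the wrist force passes 120 N, or if a joint passes its speed limit or range.

## Working session

There is one attempt and no reset: what is moved stays moved. The work goes in short steps, Python scripts to look and compute and a shell command to move; the robot and the scene stay as the last step left them, time stands still between calls to the robot, and variables do not carry over. Pictures are saved under pics/ and viewed, and the job is handed in when it is done.

```bash
ls; mkdir -p pics; cat > h.py <<'E'
import numpy as np, cv2
from workcell import env
from scipy.spatial.transform import Rotation as Ro
def save(n,img): cv2.imwrite('pics/'+n+'.png',img[:,:,::-1])
E
python3 - <<'E'
from h import *
s=env.state();print(s)
for c in("side","top","wrist"):
    save(c+'0',env.grab_frame(c)); print(c,{k:np.round(v,3).tolist() for k,v in env.camera_info(c).items()})
for c in("side","top"):
    for l in("large_center","small_center","large_tab","tray_in"):
        for d in env.masks_of(c,l): print(c,l,round(d['p'],2),np.round(d['location']),d['region'].sum())
E
```

```text
pics
{'time_s': 0.0, 'qpos': array([ 7.44273756e+01,  1.83494540e+01,  8.97068464e+01,  2.50440658e-03,
        7.20426047e+01, -1.14719412e+00]), 'qvel': array([ 0.0622194 , -0.0591121 ,  0.04375477, -0.01114482,  0.11864326,
        0.13981195]), 'effort': array([ 4.47019256e-04, -4.12472212e+01, -2.31968379e+01,  7.27907242e-02,
        4.57608956e-02, -1.33771709e-04]), 'ee_pos': array([143.10631502, 556.38530406, 213.13921479]), 'ee_rot': array([-9.00988377e+01,  4.36077010e-03, -1.44262083e+01]), 'force': array([0.10501009, 0.1312865 , 0.06273669]), 'torque': array([ 0.01622348,  0.01361978, -0.04222206]), 'gripper_width': 91.16037813732267}
side {'fx': 592.714, 'fy': 592.714, 'cx': 315.463, 'cy': 229.789, 'camera_from_world': [[0.702, -0.713, 0.001, -394.18], [-0.556, -0.548, -0.625, 287.422], [0.446, 0.438, -0.781, 1032.348], [0.0, 0.0, 0.0, 1.0]]}
top {'fx': 451.302, 'fy': 451.302, 'cx': 316.869, 'cy': 241.308, 'camera_from_world': [[-0.012, -1.0, -0.012, -69.619], [-0.98, 0.015, -0.197, 502.282], [0.197, 0.009, -0.98, 1143.013], [0.0, 0.0, 0.0, 1.0]]}
wrist {'fx': 373.871, 'fy': 373.871, 'cx': 314.159, 'cy': 237.591, 'mount': [[-0.0, 0.965, 0.262, -73.377], [-0.001, -0.262, 0.965, -169.326], [1.0, -0.0, 0.001, 0.142], [0.0, 0.0, 0.0, 1.0]]}
side large_center 0.92 [358. 334.] 2051
side large_center 0.83 [514. 346.] 2308
side large_center 0.73 [439. 282.] 1829
side small_center 0.6 [294. 210.] 799
side large_tab 0.97 [503. 341.] 459
side large_tab 0.55 [430. 264.] 73
side tray_in 0.6 [191. 164.] 4916
top large_center 0.93 [391. 280.] 781
top large_center 0.72 [405. 212.] 762
top large_center 0.71 [465. 216.] 981
top small_center 0.87 [281. 234.] 422
top large_tab 0.65 [455. 218.] 186
top large_tab 0.59 [397. 269.] 49
top large_tab 0.41 [394. 215.] 91
top tray_in 0.79 [172. 256.] 4375
```

View pics/side0.png

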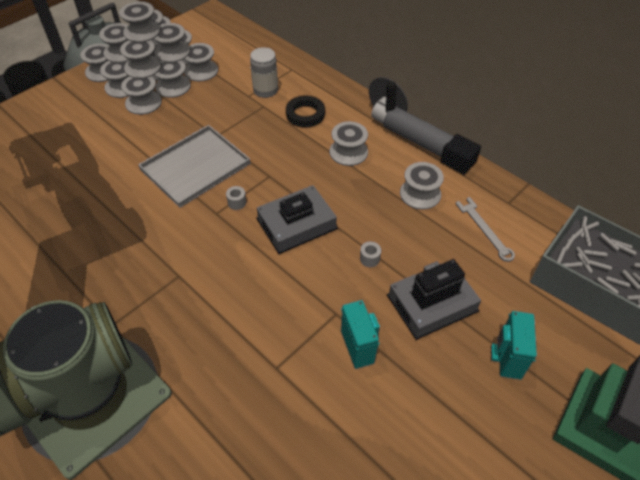

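View pics/top0.png

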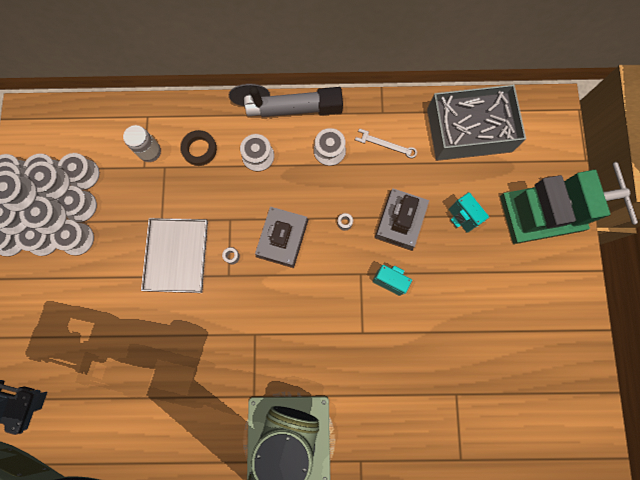

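View pics/wrist0.png

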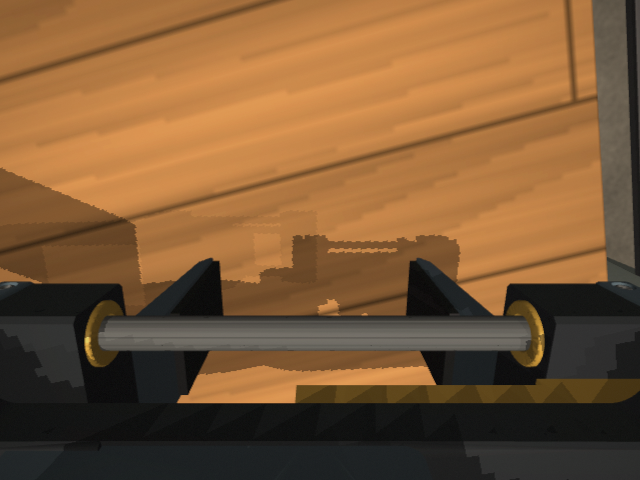

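The side view shows the black large pack at (439,282), the small pack at (294,210) and the tray at (192,164), with turquoise look-alikes at (360,333) and (515,345). The top view has the large pack at (405,212), the small one at (281,235), and the tray at (174,256).

```bash
cat >> h.py <<'E'
def P(c):
    i=env.camera_info(c); K=np.array([[i['fx'],0,i['cx']],[0,i['fy'],i['cy']],[0,0,1]]); return K,np.array(i['camera_from_world'])
def ray(c,uv):
    K,T=P(c); d=T[:3,:3].T@np.linalg.inv(K)@np.array([*uv,1.]); o=-T[:3,:3].T@T[:3,3]; return o,d/np.linalg.norm(d)
def atz(c,uv,z):
    o,d=ray(c,uv); return o+d*(z-o[2])/d[2]
def tri(c1,u1,c2,u2):
    K1,T1=P(c1);K2,T2=P(c2)
    X=cv2.triangulatePoints(K1@T1[:3],K2@T2[:3],np.float64(u1).reshape(2,1),np.float64(u2).reshape(2,1)); return (X[:3]/X[3]).ravel()
def proj(c,X):
    K,T=P(c); p=K@(T[:3,:3]@np.array(X,float)+T[:3,3]); return p[:2]/p[2]
E
python3 - <<'E'
from h import *
for n,(s,t) in dict(large=((439,282),(405,212)),small=((294,210),(281,235)),tray=((192,164),(174,256))).items(): print(n,tri('side',s,'top',t).round(), atz('top',t,3).round())
im=cv2.imread('pics/side0.png'); cv2.imwrite('pics/sidez.png',cv2.resize(im[240:350,370:500],None,fx=6,fy=5.4,interpolation=3))
im=cv2.imread('pics/top0.png'); cv2.imwrite('pics/topz.png',cv2.resize(im[175:265,360:480],None,fx=6.6,fy=6.6,interpolation=3))
cv2.imwrite('pics/trayz.png',cv2.resize(im[205:305,130:260],None,fx=6,fy=6,interpolation=3))
E
```

```text
large [ 574. -310.   66.] [ 590. -322.    3.]
small [519.  19.  48.] [530.  23.   3.]
tray [474. 315.   7.] [475. 316.   3.]
```

View pics/sidez.png

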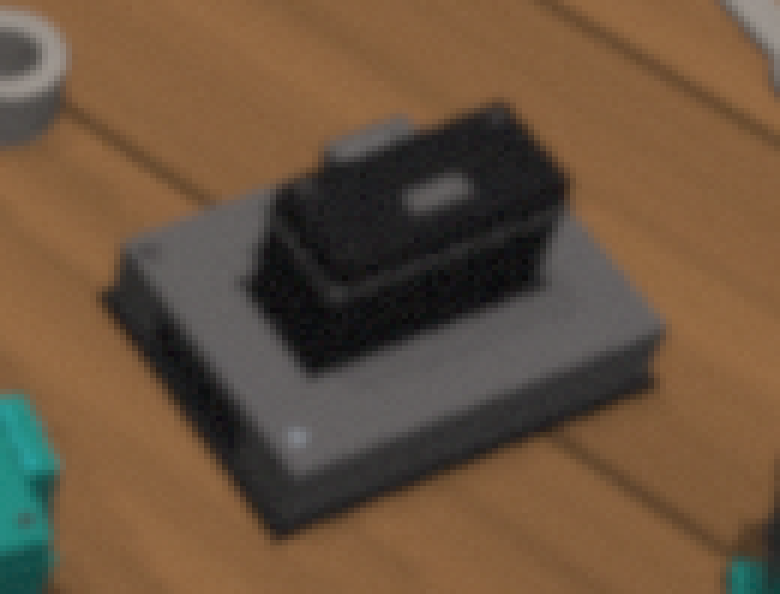

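View pics/topz.png

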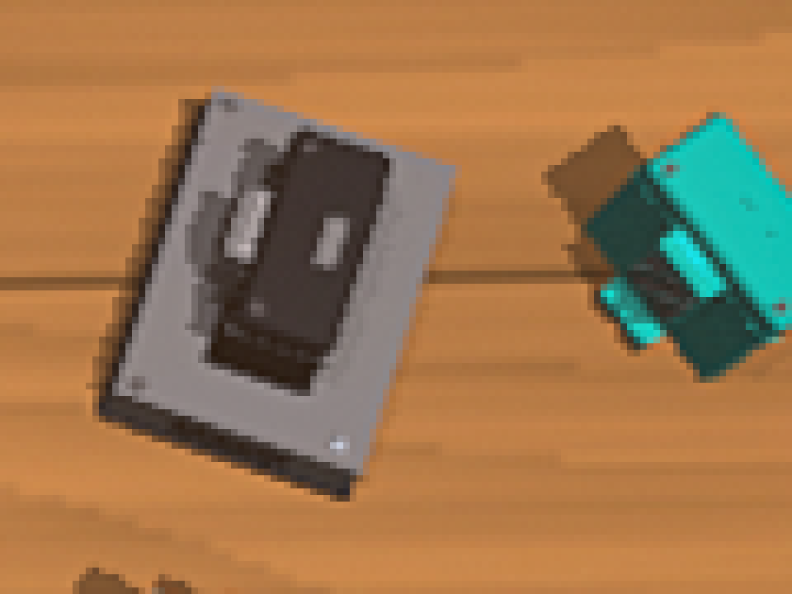

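View pics/trayz.png

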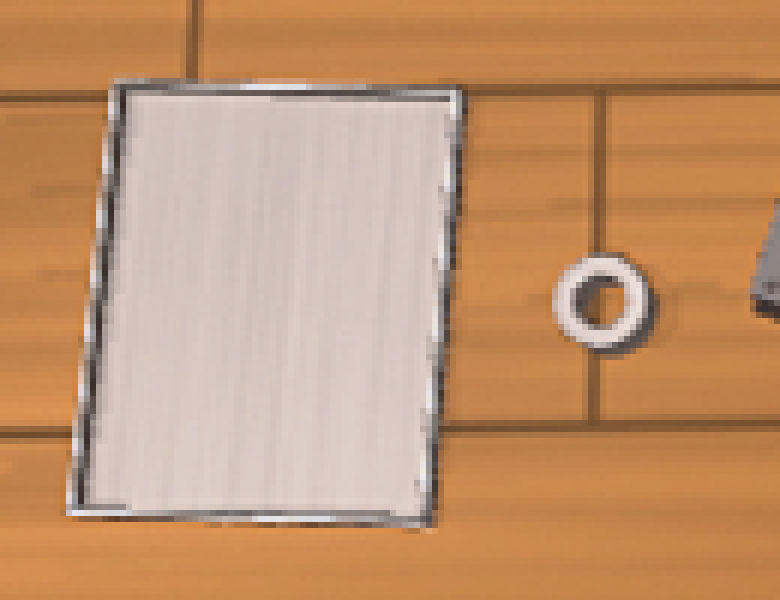

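```bash
python3 - <<'E'
from h import *
from scipy.optimize import least_squares
f=lambda a,ox,oy,sx,sy:[(ox+(x+.5)/sx-.5,oy+(y+.5)/sy-.5) for x,y in a]
t=f([(300,135),(388,155),(322,355),(235,330)],360,175,6.6,6.6)   # far-left.. top view
s=f([(280,195),(500,105),(568,190),(335,290)],370,240,6,5.4)
# top order: +x+y, +x-y, -x-y, -x+y (tab on image-left = +y). side: left=(-x+y), (+x+y)top,(+x-y) right,(-x-y) bottom
co=[(42,20),(42,-20),(-42,-20),(-42,20)]; so=[co[3],co[0],co[1],co[2]]
def X(p,c): a=p[3]; return [p[0]+c[0]*np.cos(a)-c[1]*np.sin(a),p[1]+c[0]*np.sin(a)+c[1]*np.cos(a),p[2]]
for w in((1,1),(1,0),(0,1)):
  r=lambda p:np.concatenate([w[0]*(proj('top',X(p,c))-u) for c,u in zip(co,t)]+[w[1]*(proj('side',X(p,c))-u) for c,u in zip(so,s)])
  q=least_squares(r,[575,-310,103,-.2]); print(q.x.round(1),np.degrees(q.x[3]).round(1),q.fun.round(1))
ch=[atz('top',u,40) for u in f([(212,92),(456,168),(355,470),(100,400)],360,175,6.6,6.6)]
print('charger',np.mean(ch,0).round(1),[(np.degrees(np.arctan2(*(ch[a]-ch[b])[1::-1])).round(1),np.linalg.norm(ch[a]-ch[b]).round(1)) for a,b in((0,3),(1,2),(0,1),(3,2))])
tr=[atz('top',u,18) for u in f([(115,82),(465,92),(432,524),(70,514)],130,205,6,6)]
print('tray',np.mean(tr,0).round(1),np.round(tr,0).tolist(),[np.linalg.norm(tr[a]-tr[b]).round(1) for a,b in((0,3),(0,1))])
E
```

```text
[ 5.689e+02 -3.098e+02  9.200e+01 -3.000e-01] -19.3 [-0.9 -1.2  0.6  0.4  1.5  0.1 -0.4 -0.9 -2.2  0.2 -0.4  0.4  0.8  0.7
  0.6 -0.7]
[ 5.743e+02 -3.140e+02  6.800e+01 -3.000e-01] -19.8 [-0.9 -0.5  0.3  1.2  1.1  0.2 -0.4 -0.9 -0.   0.   0.   0.   0.   0.
  0.   0. ]
[ 5.818e+02 -3.045e+02  7.350e+01 -3.000e-01] -19.2 [-0.  -0.  -0.  -0.  -0.  -0.  -0.  -0.  -1.4  0.1 -0.4  0.5  0.6  0.5
  1.2 -1.1]
charger [ 566.1 -306.3   40. ] [(np.float64(-21.5), np.float64(138.9)), (np.float64(-21.0), np.float64(134.3)), (np.float64(70.8), np.float64(104.1)), (np.float64(73.3), np.float64(105.6))]
tray [476.9 309.4  18. ] [[579.0, 386.0, 18.0], [572.0, 225.0, 18.0], [375.0, 232.0, 18.0], [381.0, 394.0, 18.0]] [np.float64(198.1), np.float64(161.5)]
```

The fits put the large pack near (567,-307) with yaw about -20°. The height is weak from this far away, so I'm going over for a wrist look.

```bash
python3 -m handwheel '[[1,[10,0,-13],[0,0,0]],[1,[20,0,-26],[0,0,0]],[1,[20,0,-26],[0,0,0]],[1,[20,0,-26],[0,0,0]],[1,[20,0,-26],[0,0,0]],[1,[20,0,-26],[0,0,0]],[1,[20,0,-26],[0,0,0]],[1,[20,0,-26],[0,0,0]],[1,[20,0,-26],[0,0,0]],[1,[20,0,-26],[0,0,0]]]'
python3 -m handwheel '[[1,[20,0,-26],[0,0,0]],[1,[20,0,-26],[0,0,0]],[1,[20,0,-26],[0,0,0]],[1,[20,0,-26],[0,0,0]],[1,[20,0,-26],[0,0,0]],[1,[20,0,-26],[0,0,0]],[1,[20,0,-26],[0,0,0]],[1,[20,0,-26],[0,0,0]],[1,[20,0,-26],[0,0,0]],[1,[20,0,-26],[0,0,0]]]'
python3 -m handwheel '[[1,[20,0,-26],[0,0,0]],[1,[20,0,-26],[0,0,0]],[1,[20,0,-26],[0,0,0]],[1,[20,0,-26],[0,0,0]],[1,[20,0,-26],[0,0,0]],[1,[20,0,-26],[0,0,0]],[1,[20,0,-26],[0,0,0]],[1,[20,0,-26],[0,0,0]],[1,[10,0,-13],[0,6,0]],[1,[0,0,0],[0,0,0]]]'
python3 - <<'E'
from h import *
s=env.state();print(s['time_s'],s['ee_pos'],s['ee_rot'],s['qpos']);im=env.grab_frame('wrist');save('w1',im);np.savez('w1.npz',p=s['ee_pos'],r=s['ee_rot'])
for l in("large_center","large_tab"):
  for d in env.masks_of('wrist',l): print(l,round(d['p'],2),np.round(d['location']))
E
```

```text
time_s: 1.38
ee_pos: [266.0, 268.9, 214.2]
ee_rot: [-90.0, -0.0, -14.4]
force: [0.5, 0.3, -0.0]
gripper_width: 91.3
time_s: 2.22
ee_pos: [395.0, -33.0, 214.2]
ee_rot: [-90.0, -0.1, -14.5]
force: [1.1, 0.1, 0.1]
gripper_width: 91.5
time_s: 3.05
ee_pos: [505.4, -290.9, 213.2]
ee_rot: [-90.0, -0.1, -20.7]
force: [-0.3, -0.1, -0.5]
gripper_width: 91.4
3.05 [ 505.41233259 -290.93628939  213.22334825] [-9.00492972e+01 -6.06825110e-02 -2.07169233e+01] [-3.10347884e+01  1.90415394e+01  8.86649563e+01 -3.95177158e-02
  7.22249775e+01 -1.00305798e+02]
large_center 0.81 [319. 282.]
large_center 0.74 [285.  82.]
large_center 0.52 [144. 296.]
large_tab 0.96 [348. 288.]
large_tab 0.94 [284. 121.]
```

View pics/w1.png

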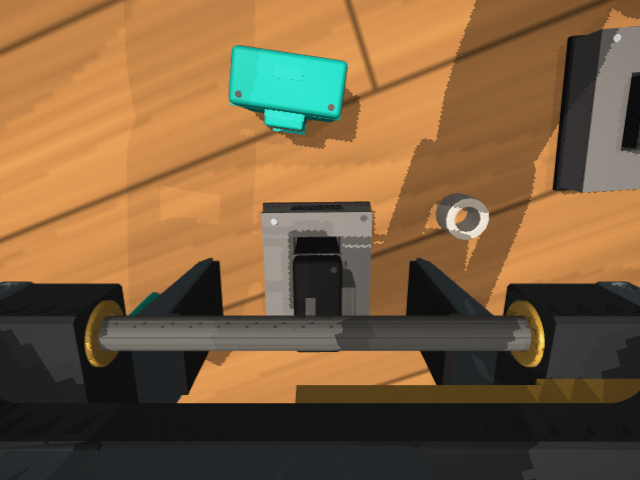

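The wrist image's "down" is tool +x. The pack (318,282) is partly hidden by the gripper, so I move on along +x and take two views.

```bash
python3 -m handwheel '[[1,[20,0,0],[0,0,0]],[1,[20,0,0],[0,0,0]],[1,[20,0,0],[0,0,0]],[1,[20,0,0],[0,0,0]],[1,[20,0,0],[0,0,0]],[1,[0,0,0],[0,0,0]],[1,[0,0,0],[0,0,0]],[1,[0,0,0],[0,0,0]],[1,[0,0,0],[0,0,0]],[1,[0,0,0],[0,0,0]]]'
cat > look.py <<'E'
from h import *
import sys
n=sys.argv[1]
s=env.state();print(s['time_s'],s['ee_pos'],s['ee_rot']);im=env.grab_frame('wrist');save(n,im);np.savez(n+'.npz',p=s['ee_pos'],r=s['ee_rot'])
cv2.imwrite('pics/'+n+'z.png',cv2.resize(im[90:290,210:450,::-1],None,fx=3,fy=3,interpolation=3))
E
python3 look.py w2
python3 -m handwheel '[[1,[20,0,0],[0,0,0]],[1,[20,0,0],[0,0,0]],[1,[20,0,20],[0,0,0]],[1,[20,0,20],[0,0,0]],[1,[0,0,0],[0,0,0]],[1,[0,0,0],[0,0,0]],[1,[0,0,0],[0,0,0]],[1,[0,0,0],[0,0,0]],[1,[0,0,0],[0,0,0]],[1,[0,0,0],[0,0,0]]]'
python3 look.py w3
```

```text
time_s: 4.03
ee_pos: [597.1, -322.0, 214.5]
ee_rot: [-90.0, 0.0, -20.4]
force: [0.1, -0.7, -0.7]
gripper_width: 91.1
4.0333 [ 597.06541849 -322.00067396  214.49135741] [-8.99964555e+01  2.90388204e-03 -2.04083831e+01]
time_s: 4.92
ee_pos: [686.1, -313.6, 214.5]
ee_rot: [-90.0, -0.0, -20.5]
force: [0.8, 0.4, 0.5]
gripper_width: 91.2
4.9167 [ 686.0867761  -313.59804214  214.45143441] [-9.00057043e+01 -1.58415743e-02 -2.04812439e+01]
```

View pics/w2z.png

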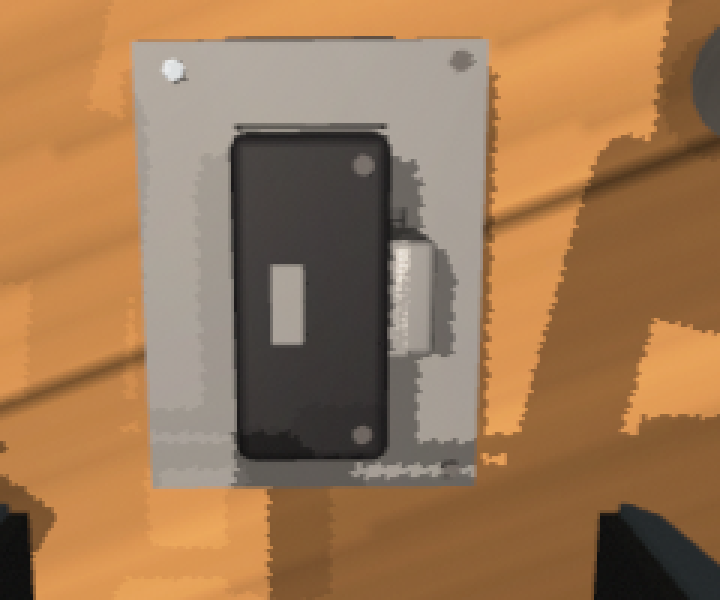

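View pics/w3z.png

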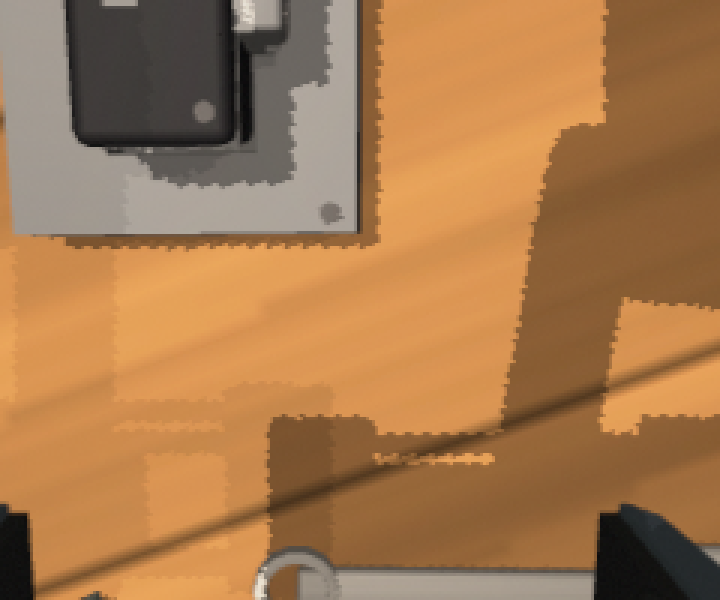

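w2 shows the pack top crisply at zoom (232..388, 132..460), with the tab at (411,297), and the yaw is nearly aligned. I need the upper part of w3.

```bash
python3 - <<'E'
import cv2
im=cv2.imread('pics/w3.png'); cv2.imwrite('pics/w3y.png',cv2.resize(im[0:180,180:380],None,fx=3,fy=3,interpolation=3))
E
```

```text
(no output)
```

View pics/w3y.png

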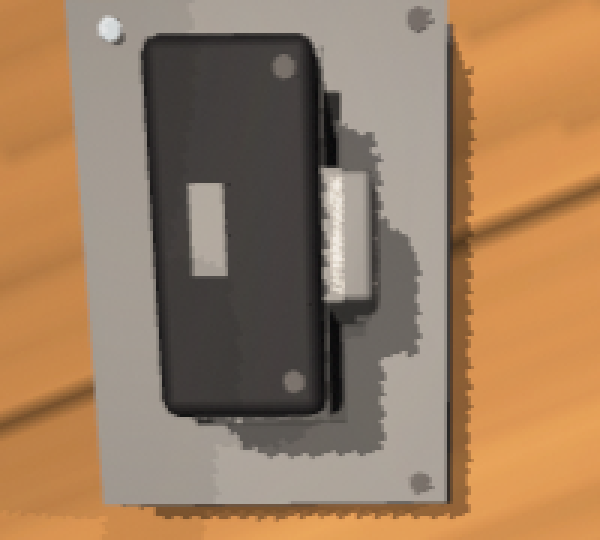

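```bash
cat >> h.py <<'E'
def wcam(n):
    z=np.load(n+'.npz'); T=np.eye(4); T[:3,:3]=Ro.from_euler('xyz',z['r'],degrees=True).as_matrix(); T[:3,3]=z['p']
    i=env.camera_info('wrist'); K=np.array([[i['fx'],0,i['cx']],[0,i['fy'],i['cy']],[0,0,1]]); return K,np.linalg.inv(T@np.array(i['mount']))
E
python3 - <<'E'
from h import *
A=np.array([(231,132),(390,132),(386,460),(239,460),(288,304),(363,165),(362,435)])/3+[210,90]-.33
B=np.array([(142,35),(317,34),(326,415),(165,416),(207,229),(284,66),(293,381)])/3+[180,0]-.33
K,T2=wcam('w2');_,T3=wcam('w3')
X=cv2.triangulatePoints(K@T2[:3],K@T3[:3],A.T,B.T);X=(X[:3]/X[3]).T;print(X.round(1))
c=X[:4].mean(0);print('c',c)
print('yaw',[np.degrees(np.arctan2(*(X[a]-X[b])[1::-1])) for a,b in((3,0),(2,1),(6,5))],np.linalg.norm(X[3]-X[0]),np.linalg.norm(X[1]-X[0]))
# single view w2 at z=103
o=np.linalg.inv(T2)
def az(uv,z):
    d=o[:3,:3]@np.linalg.inv(K)@[*uv,1]; return o[:3,3]+d*(z-o[2,3])/d[2]
print('w2@103',np.mean([az(u,103) for u in A[:4]],0))
ch=[az(np.array(u)/3+[210,90],40) for u in((134,41),(489,41),(476,486),(155,488))];print('charger',np.mean(ch,0),np.degrees(np.arctan2(*(ch[2]-ch[1])[1::-1])),np.degrees(np.arctan2(*(ch[3]-ch[0])[1::-1])))
s=env.state();print(s['ee_pos'],s['ee_rot'])
R=Ro.from_euler('xyz',s['ee_rot'],degrees=True)
d=np.array([c[0],c[1],65+8-19])-s['ee_pos'];print('tool shift to grasp pt@67 above underside',R.inv().apply(d))
E
```

```text
[[ 519.6 -314.4   97. ]
 [ 533.3 -277.3   96.7]
 [ 612.  -306.2   97.5]
 [ 598.4 -343.    97.9]
 [ 563.6 -316.   102.6]
 [ 538.2 -286.6  102.1]
 [ 602.  -310.   102.9]]
c [ 565.82855803 -310.23605736   97.29246132]
yaw [np.float64(-19.992578062033758), np.float64(-20.11225227030315), np.float64(-20.089099586137433)] 83.78782692074712 39.49064442988899
w2@103 [ 565.14655039 -310.13356853  103.        ]
charger [ 566.34435371 -309.62179857   40.        ] -19.819653066141345 -19.940558105057256
[ 686.24521833 -313.5075766   214.39106871] [-9.00016434e+01 -1.87755481e-02 -2.04723901e+01]
tool shift to grasp pt@67 above underside [-114.0080318   160.35483748  -39.04695402]
```

Triangulation agrees: top screws at z≈102.5 (expected 103), size 84×40, yaw -20°, centre (565.5,-310). Next I go above it and part way down.

```bash
python3 -m handwheel '[[1,[-19,0,-6],[0,-0.5,0]],[1,[-19,0,-6],[0,0,0]],[1,[-19,0,-6],[0,0,0]],[1,[-19,0,-7],[0,0,0]],[1,[-19,0,-6],[0,0,0]],[1,[-19,0,-7],[0,0,0]],[1,[0,20,0],[0,0,0]],[1,[0,25,0],[0,0,0]],[1,[0,25,0],[0,0,0]],[1,[0,10,0],[0,0,0]]]' 25
python3 -m handwheel '[[1,[0,0,0],[0,0,0]],[1,[0,0,0],[0,0,0]],[1,[0,0,0],[0,0,0]],[1,[0,0,0],[0,0,0]],[1,[0,0,0],[0,0,0]],[1,[0,0,0],[0,0,0]],[1,[0,0,0],[0,0,0]],[1,[0,0,0],[0,0,0]],[1,[0,0,0],[0,0,0]],[1,[0,0,0],[0,0,0]]]'
python3 - <<'E'
from h import *
s=env.state();print(s['ee_pos'],s['ee_rot'])
R=Ro.from_euler('xyz',s['ee_rot'],degrees=True);print(R.inv().apply(np.array([565.8,-309.1,55])-s['ee_pos']))
E
python3 look.py w4; python3 - <<'E'
from h import *
save('side1',env.grab_frame('side')[200:360,340:540].repeat(3,0).repeat(3,1))
E
```

```text
time_s: 5.8
ee_pos: [564.6, -309.0, 131.0]
ee_rot: [-89.9, 0.3, -20.0]
force: [-0.7, -0.1, -0.8]
gripper_width: 91.3
time_s: 6.63
ee_pos: [566.8, -309.7, 133.9]
ee_rot: [-90.0, -0.0, -19.9]
force: [0.7, 0.9, -0.4]
gripper_width: 91.0
[ 566.75261915 -309.69122667  133.94552656] [-8.99944846e+01 -3.39530068e-05 -1.99247087e+01]
[-1.09712453 78.9455478   0.22359887]
6.6333 [ 566.75261915 -309.69122667  133.94552656] [-8.99944846e+01 -3.39530068e-05 -1.99247087e+01]
```

View pics/w4.png

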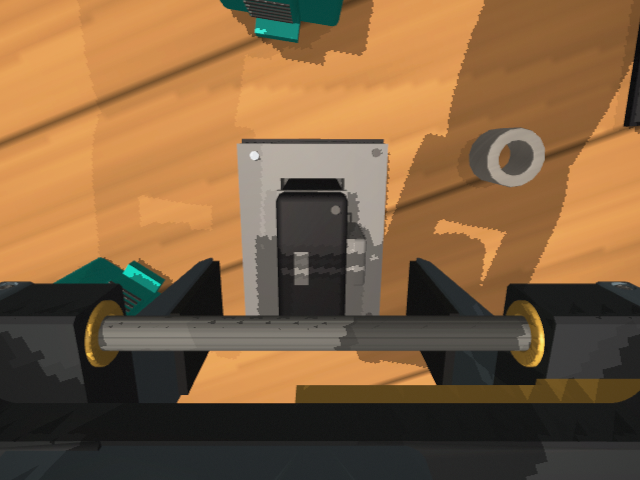

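View pics/side1.png

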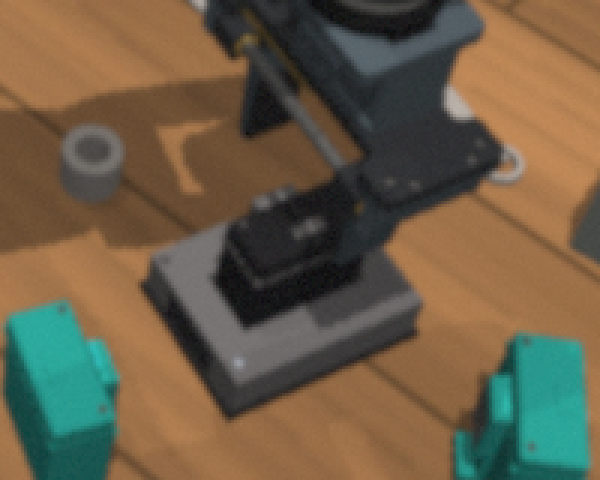

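The pack is centred between the fingers and the look-alikes are clear of them. I descend 79 mm, then close.

```bash
python3 -m handwheel '[[1,[-1,12,0],[0,0,0]],[1,[0,15,0],[0,0,0]],[1,[0,15,0],[0,0,0]],[1,[0,15,0],[0,0,0]],[1,[0,12,0],[0,0,0]],[1,[0,10,0],[0,0,0]],[1,[0,0,0],[0,0,0]],[1,[0,0,0],[0,0,0]],[1,[0,0,0],[0,0,0]],[1,[0,0,0],[0,0,0]]]' 25
python3 -m handwheel '[[0.4,[0,0,0],[0,0,0]],[0.4,[0,0,0],[0,0,0]],[0.4,[0,0,0],[0,0,0]],[0.4,[0,0,0],[0,0,0]],[0.2,[0,0,0],[0,0,0]],[0.2,[0,0,0],[0,0,0]],[0.2,[0,0,0],[0,0,0]],[0.2,[0,0,0],[0,0,0]],[0.2,[0,0,0],[0,0,0]],[0.2,[0,0,0],[0,0,0]]]' 25
python3 look.py w5; python3 - <<'E'
from h import *
save('side2',env.grab_frame('side')[200:360,340:540].repeat(3,0).repeat(3,1))
E
```

```text
time_s: 7.57
ee_pos: [566.5, -309.7, 55.9]
ee_rot: [-90.0, -0.1, -19.9]
force: [0.1, -0.3, 0.3]
gripper_width: 91.1
time_s: 8.4
ee_pos: [565.7, -309.9, 55.3]
ee_rot: [-90.0, -0.0, -19.9]
force: [-0.9, -0.5, 4.5]
gripper_width: 41.5
8.4 [ 565.7175652  -309.87884932   55.28350822] [-9.00463841e+01 -2.15107916e-02 -1.99056828e+01]
```

View pics/w5.png

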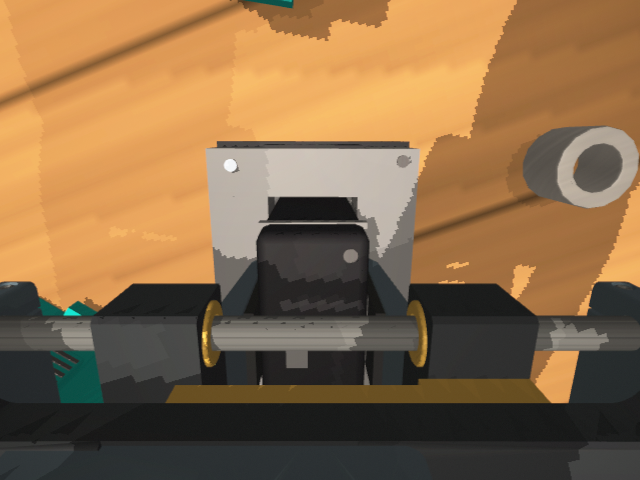

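View pics/side2.png

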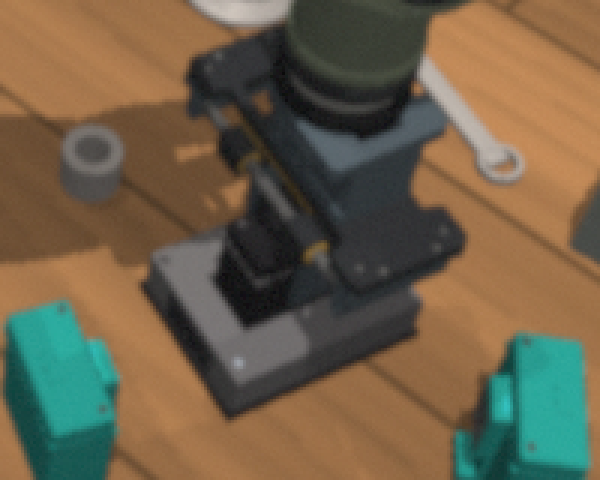

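The opening is 41.5 mm, so the tab is fully pressed and the pack is gripped. I lift gently with a firmer grip.

```bash
python3 -m handwheel '[[0.2,[0,0,0],[0,0,0]],[0.2,[0,0,0],[0,0,0]],[0.2,[0,-3,0],[0,0,0]],[0.2,[0,-4,0],[0,0,0]],[0.2,[0,-5,0],[0,0,0]],[0.2,[0,-6,0],[0,0,0]],[0.2,[0,-6,0],[0,0,0]],[0.2,[0,-6,0],[0,0,0]],[0.2,[0,-6,0],[0,0,0]],[0.2,[0,0,0],[0,0,0]]]' 40
python3 - <<'E'
from h import *
save('side3',env.grab_frame('side')[200:360,340:540].repeat(3,0).repeat(3,1))
E
```

```text
time_s: 9.33
ee_pos: [566.7, -309.9, 92.8]
ee_rot: [-90.0, -0.2, -19.9]
force: [1.5, 0.0, -6.0]
gripper_width: 40.7
```

View pics/side3.png

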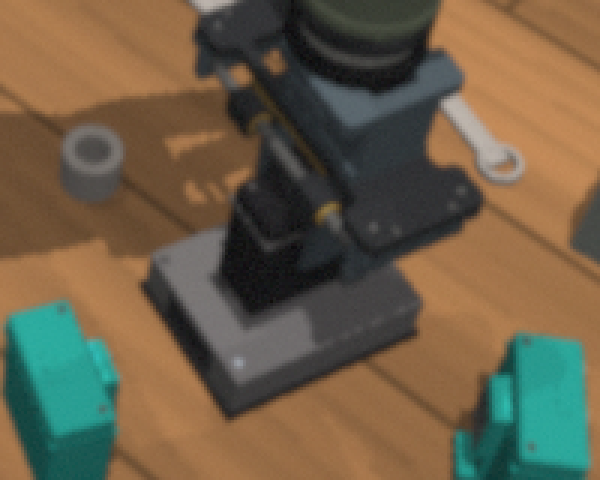

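It lifts freely and carries about 0.6 kg. I raise it further, then transit to above the tray.

```bash
python3 -m handwheel '[[0.2,[0,-8,0],[0,0,0]],[0.2,[0,-14,0],[0,0,0]],[0.2,[0,-18,0],[0,0,0]],[0.2,[0,-18,0],[0,0,0]],[0.2,[0,-18,0],[0,0,0]],[0.2,[0,-18,0],[0,0,0]],[0.2,[0,-10,0],[0,0,0]],[0.2,[0,-4,0],[0,0,0]],[0.2,[0,0,0],[0,0,0]],[0.2,[-3,0,5],[0,0,0]]]'
python3 -m handwheel '[[0.2,[-6,0,11],[0,0,0]],[0.2,[-9,0,17],[0,0,0]],[0.2,[-12,0,22],[0,0,0]],[0.2,[-14,0,26],[0,0,0]],[0.2,[-14,0,26],[0,0,0]],[0.2,[-14,0,26],[0,0,0]],[0.2,[-14,0,26],[0,0,0]],[0.2,[-14,0,26],[0,0,0]],[0.2,[-14,0,26],[0,0,0]],[0.2,[-14,0,26],[0,0,0]]]'
python3 -m handwheel '[[0.2,[-14,0,26],[0,0,0]],[0.2,[-14,0,26],[0,0,0]],[0.2,[-14,0,26],[0,0,0]],[0.2,[-14,0,26],[0,0,0]],[0.2,[-14,0,26],[0,0,0]],[0.2,[-14,0,26],[0,0,0]],[0.2,[-14,0,26],[0,0,0]],[0.2,[-14,0,26],[0,0,0]],[0.2,[-14,0,26],[0,0,0]],[0.2,[-10,0,19],[0,0,0]]]'
python3 -m handwheel '[[0.2,[-8,0,15],[0,0,0]],[0.2,[-6,0,11],[0,0,0]],[0.2,[-4,0,7],[0,0,0]],[0.2,[0,0,0],[0,0,0]],[0.2,[0,0,0],[0,0,0]],[0.2,[0,0,0],[0,0,0]],[0.2,[0,0,0],[0,0,0]],[0.2,[0,0,0],[0,0,0]],[0.2,[0,0,0],[0,0,0]],[0.2,[0,0,0],[0,0,0]]]'
python3 - <<'E'
from h import *
s=env.state();print(s['ee_pos'],s['ee_rot'],s['gripper_width'])
R=Ro.from_euler('xyz',s['ee_rot'],degrees=True);print(R.inv().apply(np.array([476,311,51])-s['ee_pos']))
save('side4',env.grab_frame('side')); save('top4',env.grab_frame('top'))
E
```

```text
time_s: 10.22
ee_pos: [564.3, -304.2, 197.9]
ee_rot: [-90.0, 0.1, -20.0]
force: [0.1, -1.1, -6.7]
gripper_width: 40.7
time_s: 11.05
ee_pos: [524.4, -40.5, 197.9]
ee_rot: [-90.0, 0.2, -19.9]
force: [0.8, 0.6, -6.2]
gripper_width: 40.6
time_s: 11.88
ee_pos: [482.2, 244.0, 198.0]
ee_rot: [-90.0, 0.2, -19.8]
force: [0.4, 0.1, -6.9]
gripper_width: 40.8
time_s: 12.72
ee_pos: [479.1, 278.0, 199.0]
ee_rot: [-90.0, -0.0, -20.0]
force: [0.1, 0.4, -6.4]
gripper_width: 40.6
[479.09565405 277.99613504 199.02902043] [-8.99930777e+01 -4.43787970e-03 -1.99679649e+01] 40.62272060580202
[-14.1916651  148.03154054  29.944761  ]
```

View pics/side4.png

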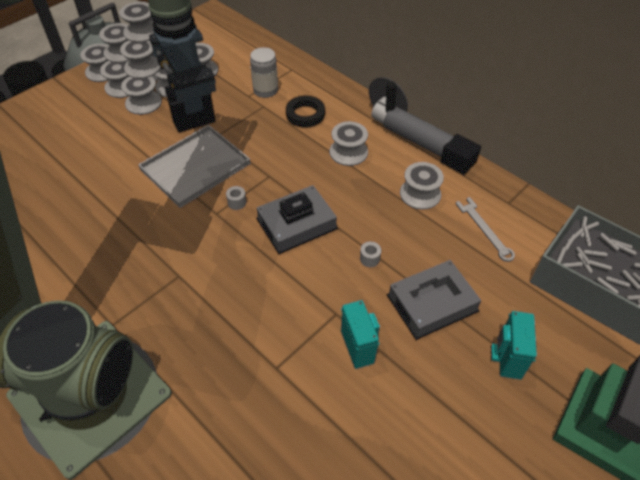

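View pics/top4.png

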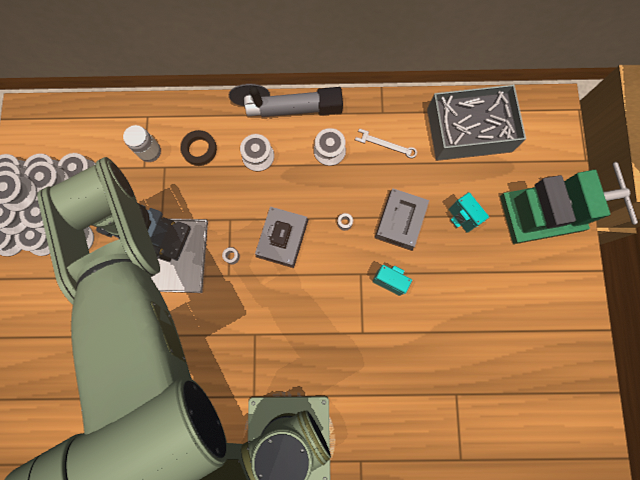

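The charger is empty, the small pack is untouched and the pack hangs under the gripper. Next comes the last shift over the tray and lowering to about 10 mm above its floor.

```bash
python3 -m handwheel '[[0.2,[-4,0,10],[0,0,0]],[0.2,[-5,0,10],[0,0,0]],[0.2,[-5,0,10],[0,0,0]],[0.2,[0,15,0],[0,0,0]],[0.2,[0,25,0],[0,0,0]],[0.2,[0,25,0],[0,0,0]],[0.2,[0,25,0],[0,0,0]],[0.2,[0,22,0],[0,0,0]],[0.2,[0,16,0],[0,0,0]],[0.2,[0,10,0],[0,0,0]]]'
python3 -m handwheel '[[0.2,[0,0,0],[0,0,0]],[0.2,[0,0,0],[0,0,0]],[0.2,[0,0,0],[0,0,0]],[0.2,[0,0,0],[0,0,0]],[0.2,[0,0,0],[0,0,0]],[0.2,[0,0,0],[0,0,0]],[0.2,[0,0,0],[0,0,0]],[0.2,[0,0,0],[0,0,0]],[0.2,[0,0,0],[0,0,0]],[0.2,[0,0,0],[0,0,0]]]'
python3 look.py w6
python3 - <<'E'
from h import *
save('side5',env.grab_frame('side')[80:240,100:300].repeat(3,0).repeat(3,1))
E
```

```text
time_s: 13.65
ee_pos: [474.9, 312.1, 58.7]
ee_rot: [-90.1, 0.1, -19.9]
force: [0.1, -0.3, -6.3]
gripper_width: 40.9
time_s: 14.48
ee_pos: [476.0, 311.4, 61.0]
ee_rot: [-90.0, -0.0, -19.9]
force: [0.3, -0.6, -5.5]
gripper_width: 41.0
14.4833 [476.0204173  311.38578498  61.01629385] [-8.99923033e+01 -7.53864599e-04 -1.99302089e+01]
```

View pics/w6.png

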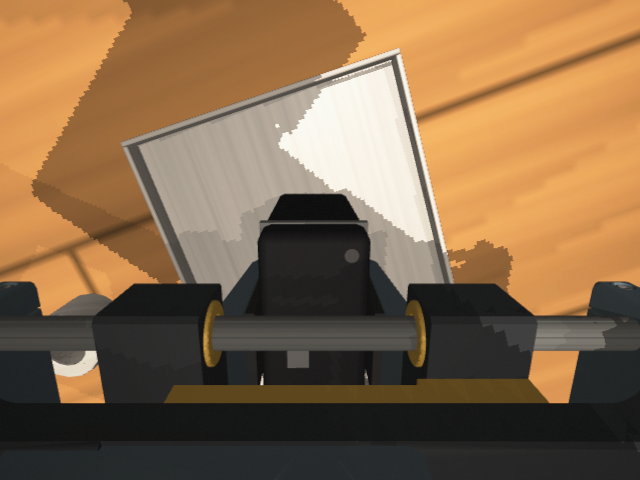

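View pics/side5.png

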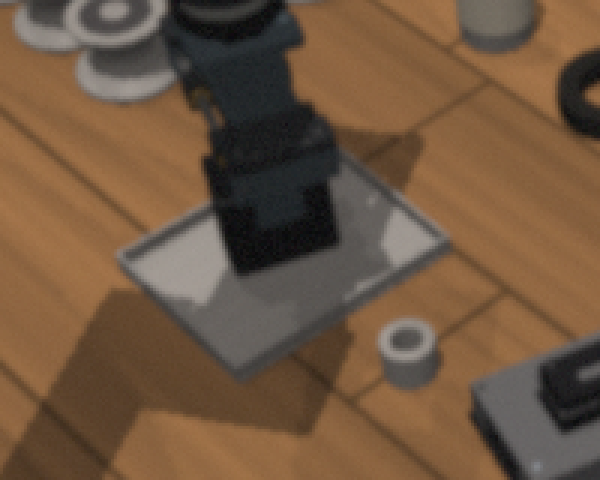

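The pack is over the middle of the tray and hasn't slipped in the grip (its screw is still at (350,256)). I lower the last 10–11 mm slowly.

```bash
python3 -m handwheel '[[0.2,[0,2,0],[0,0,0]],[0.2,[0,2,0],[0,0,0]],[0.2,[0,2,0],[0,0,0]],[0.2,[0,2,0],[0,0,0]],[0.2,[0,1,0],[0,0,0]],[0.2,[0,1,0],[0,0,0]],[0.2,[0,0,0],[0,0,0]],[0.2,[0,0,0],[0,0,0]],[0.2,[0,0,0],[0,0,0]],[0.2,[0,0,0],[0,0,0]]]'
```

```text
time_s: 15.42
ee_pos: [476.1, 311.5, 51.1]
ee_rot: [-90.0, -0.0, -19.9]
force: [-0.3, 0.1, -6.2]
gripper_width: 41.0
```

```bash
python3 -m handwheel '[[0.2,[0,0.5,0],[0,0,0]],[0.2,[0,0,0],[0,0,0]],[0.2,[0,0,0],[0,0,0]],[0.2,[0,0,0],[0,0,0]],[0.2,[0,0.5,0],[0,0,0]],[0.2,[0,0,0],[0,0,0]],[0.2,[0,0,0],[0,0,0]],[0.2,[0,0,0],[0,0,0]],[0.2,[0,0,0],[0,0,0]],[0.2,[0,0,0],[0,0,0]]]'
```

```text
time_s: 16.25
ee_pos: [476.0, 311.4, 50.4]
ee_rot: [-90.0, -0.0, -19.9]
force: [-2.9, -1.4, 1.0]
gripper_width: 40.4
```

The force went from -6 N to +1 N, so the pack is standing on the floor. I open, then retreat straight up.

```bash
python3 -m handwheel '[[0.5,[0,0,0],[0,0,0]],[0.5,[0,0,0],[0,0,0]],[0.6,[0,0,0],[0,0,0]],[0.8,[0,0,0],[0,0,0]],[1,[0,0,0],[0,0,0]],[1,[0,0,0],[0,0,0]],[1,[0,0,0],[0,0,0]],[1,[0,0,0],[0,0,0]],[1,[0,0,0],[0,0,0]],[1,[0,0,0],[0,0,0]]]'
python3 look.py w7
```

```text
time_s: 17.08
ee_pos: [476.0, 311.3, 49.9]
ee_rot: [-90.0, 0.0, -19.9]
force: [0.1, -0.2, -0.5]
gripper_width: 90.5
17.0833 [475.97884042 311.27477727  49.93144565] [-9.00081729e+01  1.66459832e-03 -1.99279335e+01]
```

View pics/w7.png

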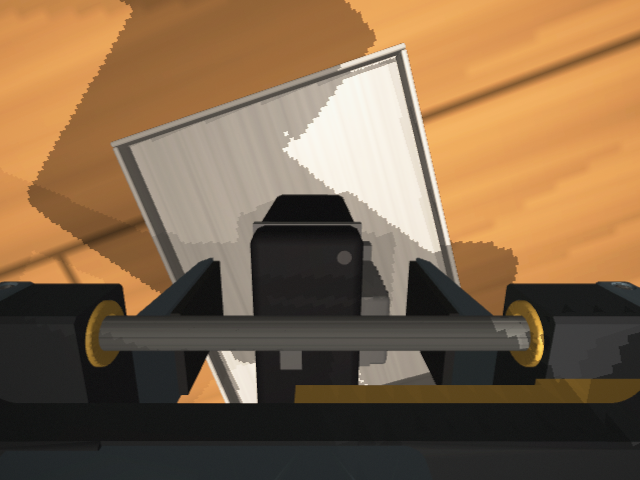

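The pack stands free with its tab (375,300) sprung out and clearance on both sides, so I go straight up and then away.

```bash
python3 -m handwheel '[[1,[0,-8,0],[0,0,0]],[1,[0,-15,0],[0,0,0]],[1,[0,-20,0],[0,0,0]],[1,[0,-25,0],[0,0,0]],[1,[0,-25,0],[0,0,0]],[1,[0,-25,0],[0,0,0]],[1,[0,-25,0],[0,0,0]],[1,[0,-20,0],[0,0,0]],[1,[20,0,0],[0,0,0]],[1,[25,0,0],[0,0,0]]]'
python3 -m handwheel '[[1,[25,0,0],[0,0,0]],[1,[25,0,0],[0,0,0]],[1,[15,0,0],[0,0,0]],[1,[0,0,0],[0,0,0]],[1,[0,0,0],[0,0,0]],[1,[0,0,0],[0,0,0]],[1,[0,0,0],[0,0,0]],[1,[0,0,0],[0,0,0]],[1,[0,0,0],[0,0,0]],[1,[0,0,0],[0,0,0]]]'
python3 look.py w8
python3 - <<'E'
from h import *
save('side8',env.grab_frame('side')); 
E
```

```text
time_s: 17.97
ee_pos: [518.3, 296.9, 216.1]
ee_rot: [-89.8, -0.1, -19.8]
force: [0.3, -0.1, 0.4]
gripper_width: 91.1
time_s: 18.8
ee_pos: [578.9, 274.2, 213.2]
ee_rot: [-90.0, -0.0, -19.9]
force: [1.4, 0.3, 1.1]
gripper_width: 91.2
18.8 [578.94760155 274.23030919 213.22376801] [-8.99861898e+01 -4.96807618e-03 -1.98868597e+01]
```

View pics/w8.png

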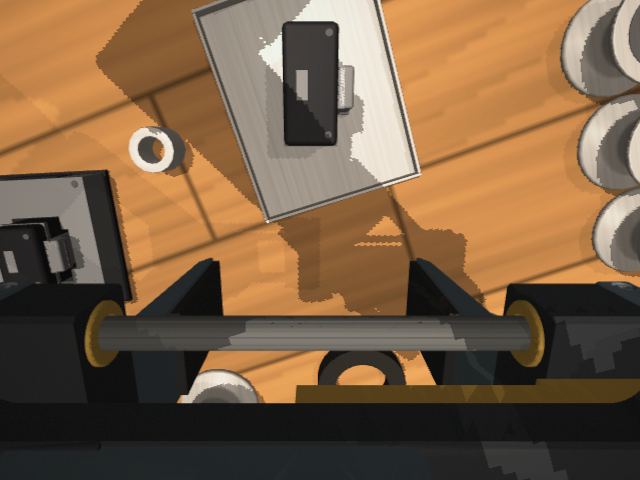

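View pics/side8.png

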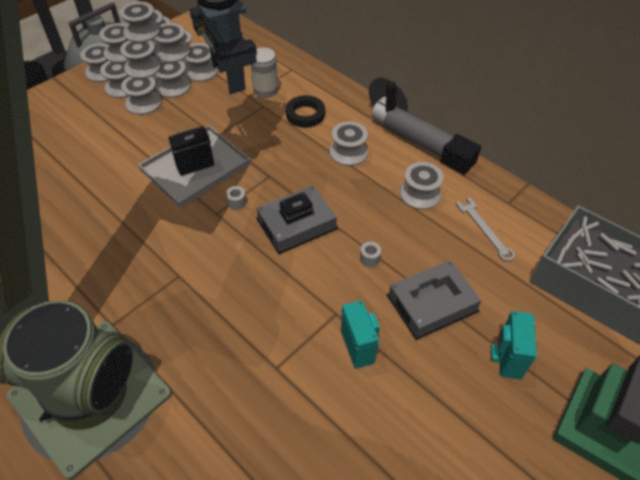

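The pack stands upright in the middle of the tray (wrist image (311,83)) with its tab out. The small pack is still in its charger and the gripper is clear of everything. I hand it in.

```bash
python3 - <<'E'
from h import *
print(env.job_done()); print(env.state()['time_s'])
E
```

```text
the job is handed in; nothing more can be done
None
the job is handed in; nothing more can be done
```

The large pack is standing upright near the middle of the steel tray, and I handed the job in at about 19 s. The system reports no verdict, so this rests on my own checks.

- **Pick:** I pinched the tab and the opposite side until the fingers were 41.5 mm apart (42 mm means fully pressed). I then lifted the pack straight up, carried it over and lowered it with the tab still squeezed; the fingers never opened past 41 mm.
- **Placing:** I let go only after the wrist force went from about -6 N (the pack's weight) to +1 N as it touched the tray floor.
- **Last pictures:** The tab is out again and the gripper is clear of everything. The small pack is still in its charger, and the two turquoise look-alikes were not moved.
- **Disagreement:** The first distant camera fit put the pack's top at about 92 mm or lower instead of 103 mm. Two wrist-camera views then measured 102.5 mm, and I used those.

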